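# Stand the drained tube racks back on their feet

### The job

The two empty tube racks left on their sides to drain are dry. Tip each one over onto its feet, so that its tube holes face straight up, by pushing on it with the fingertips: do not pick it up, do not shove it away along the bench, and do not disturb the bottles and other things standing around.

Things in the scene. Friction and masses are not known exactly. Their poses are not given: they have to be found in the camera images.
- rack15: Small tube rack, 30 round 17 mm holes. Off-white, empty, loose, about 120 g; 130 mm long, 104 deep, 64 high on its feet. It starts on a long side at any yaw, so 104 mm tall and 64 thick: one upright long face has the holes, the other is a closed floor with feet at its corners. Origin: centre of the side it rests on at the start; z up then, y along its length, x from hole face to feet (straight down once on its feet).
- rack15_rim (a point): Middle of the upper long edge of rack15's hole face as it starts, 104 mm above the bench; axes as the rack's. A push on the hole face just below this edge, level along the rack's +x, tips the rack over; low down on the face it only slides the rack.
- rack15_foot (a point): Middle of rack15's lower long edge on the feet side, at bench height, 64 mm along x from the hole face; axes as the rack's. The rack tips about this edge, which stays on the bench; leaned past about 32 degrees it drops onto its feet by itself, reaching 104 mm beyond this edge and 64 mm high.
- rack50: Small tube rack, 12 round 30 mm holes. Off-white, empty, loose, about 150 g; 150 mm long, 112 deep, 68 high on its feet. It starts on a long side at any yaw, so 112 mm tall and 68 thick: one upright long face has the holes, the other is a closed floor with feet at its corners. Origin: centre of the side it rests on at the start; z up then, y along its length, x from hole face to feet (straight down once on its feet).
- rack50_rim (a point): Middle of the upper long edge of rack50's hole face as it starts, 112 mm above the bench; axes as the rack's. A push on the hole face just below this edge, level along the rack's +x, tips the rack over; low down on the face it only slides the rack.
- rack50_foot (a point): Middle of rack50's lower long edge on the feet side, at bench height, 68 mm along x from the hole face; axes as the rack's. The rack tips about this edge, which stays on the bench; leaned past about 31 degrees it drops onto its feet by itself, reaching 112 mm beyond this edge and 68 mm high.
- bottle: Amber glass bottle with blue screw cap, 56 mm across, 105 mm tall. Loose; leave it alone. Origin: centre of its underside, z up.
- cylinder: 25 ml measuring cylinder on a six-sided white foot 54 mm across, 138 mm tall. Loose; leave it alone. Origin: centre of its underside, z up.
- sqbottle: Square white plastic bottle, 44 x 44 mm, 116 mm tall. Loose; leave it alone. Origin: centre of its underside, z up.
- jug: Plastic measuring jug with a handle, 84 mm across (110 mm with its handle), 105 mm tall. Loose; leave it alone. Origin: centre of its underside, z up.
- cap1: White plastic jar cap lying flat, 42 mm across, 15 mm thick. Loose; leave it alone. Origin: centre of its underside, z up.
- cap2: Second white plastic jar cap lying flat, 42 mm across, 15 mm thick. Loose; leave it alone. Origin: centre of its underside, z up.
- tipbox: Pipette-tip box, blue base and clear cover, 85 x 122 mm, 88 mm tall. Loose; leave it alone. Origin: centre of its underside, z up.

How it is judged:
By the outcome, as a careful person would: the job done as asked, in the order asked, and still so for the second after the job is handed in, with the robot touching nothing.
It also fails if it takes over 48 s, if anything falls off the work surface, if the arm or the gripper's body presses on something with over 40 N, if the wrist force passes 120 N, or if a joint passes its speed limit or range.

### The arm

A 6-joint arm with a two-finger parallel gripper is mounted at the origin on the work surface. World frame = base frame: x ahead of the robot, y to its left, z up, the work surface at z = 0. Lengths are in m, angles in rad, forces in N, time in s.
With the tool pointing down it reaches from about 0.425 to 0.925 m from the base axis. Payload 12.5 kg.
Tool frame: the origin (TCP) lies midway between the tips of the shut fingers; the grasp point (between the pads) lies 19 mm behind it (hold_point_z is the distance from the TCP to the grasp point, in m); y points along the fingers, x is the direction in which the jaws open and shut, and the axes are right-handed (so a half turn about y gives the same grasp; the last joint's range is limited). The gripper opens to 85 mm and grips with 20 to 120 N. Pads are 22 mm wide; open, the fingers measure 114 mm over their backs; the gripper's body (76 mm by 85 mm) begins 54 mm behind the grasp point. The pads swing forward as they close: fully open they stand 13 mm farther back than shut.
Start: joints at [-1.311, 0.491, 1.559, -0, 1.092, -0.106], TCP at [0.224, -0.584, 0.231] pointing down, gripper open.
Joint ranges: [-3.1, 3.1], [-0.84, 2.19], [0.05, 2.79], [-1.13, 4.28], [0.06, 2.93], [-2.69, 2.69]. Speed limits (rad/s): [2.22, 2.22, 2.79, 3.14, 3.14, 3.14].

### API

Orientations are given as a unit quaternion [w, x, y, z].
In Python, from rig import * gives the robot as it stands. The module is installed in compiled form; this text tells all that it offers.
- The arm moves only by the tool move_arm, never from a script. Its argument "rows" is a list of rows, each a list of 2 entries, a list of its own where there are three numbers: the shift along the world's x, y, z in mm, then the turn, a rotation vector about the world's x, y, z in degrees. A call has 1 to 8 rows; each row is the pose to reach, as a shift and turn from the pose commanded when the call began; what a row does not reach only later rows make up. A row lasts 1/10 s, in which the tool goes at most 50 mm and 8.59 degrees, less where a joint would pass 70% of its speed; a pose out of reach is approached as far as the arm can. A call with a gripper value outside its range is refused whole. "gripper" is the finger opening in mm, from 0 to 85.4, set as the call begins (left out, the last holds). The fingers move at their own pace and stop on an object; "newtons" is the grip in N (left out, the last holds). Time passes only in rows, so rows that repeat a pose let the fingers close. It gives the time, the measured TCP pose, the force and the opening at its end, in the units of the state.
- sense(): the state, without advancing time (a new reading comes with each control period).
- capture(name): name is "scene" or "top" or "wrist"; returns a dict with "color" (420x560x3 uint8, red, green, blue), "depth" (420x560 float32, m along the optical axis (not along the pixel's ray), 0 where there is no reading), "fx", "fy", "cx", "cy" (pixels), "k1" (the pictures are not rectified: a ray, as slopes to the right and down, at radius r is drawn at 1 + k1 r^2 times it, then the intrinsics apply), "world_from_camera" (4x4, takes a point from camera to world coordinates). Camera axes: x right, y down, z forward; pixel columns grow to the right and rows downward; lengths in m; the calibration is good to about 2 mm. A picture is of the moment at which its call begins.
- close_job(): hands the job in, once; it reports no verdict.
The state is a dict: "time": time; "q": joint angles; "qvel": joint speeds; "joint_torque": joint torques, N m; "eef_pos": TCP position; "tool_rot": TCP orientation; "wrist_force": force on the tool from outside, world axes, zero at the start; "ft_torque": the same for the moment, N m; "grip_width": finger opening in m.
Only numpy, scipy, OpenCV 4.12 (cv2) and the standard library are available. Lean on these libraries where they do the work, as an engineer would, in place of code of your own. Each camera call takes 0.05 s, during which the arm holds its last target. There are 200 camera calls.

## Working session

There is one attempt and no reset: what is moved stays moved. The work goes in short steps, Python scripts to look and compute and a tool call to move; the robot and the scene stay as the last step left them, time stands still between calls to the robot, and variables do not carry over. Pictures are saved under pics/ and viewed, about 8 in all and at most 12, crops included, and the job is handed in when it is done.

Besides the shell and the picture viewer there is one more tool, called after ">>>" by a JSON object that holds its "method" and its "body", one argument or row to a line. move_arm: Moves the arm, as the interface text tells. Its arguments: {"type":"object","properties":{"rows":{"type":"array","items":{"type":"array"}},"gripper":{"type":"number"},"newtons":{"type":"number"}},"required":["rows"]}

```bash
mkdir -p pics; cat > h.py <<'E'
from rig import *
import numpy as np, cv2
def cloud(c):
    v,u=np.mgrid[0:420,0:560]
    x=(u-c['cx'])/c['fx'];y=(v-c['cy'])/c['fy']
    a,b=x.copy(),y.copy()
    for _ in range(8):
        s=1+c['k1']*(a*a+b*b);a,b=x/s,y/s
    d=c['depth'];P=np.stack([a*d,b*d,d,np.ones_like(d)],-1)@c['world_from_camera'].T
    P=P[...,:3];P[d==0]=np.nan
    return P
def save(c,n): cv2.imwrite('pics/'+n+'.png',c['color'][...,::-1])
E
python3 - <<'E'
from h import *
for n in('top','scene'):
    c=capture(n);save(c,n+'0');P=cloud(c);np.savez(n+'0.npz',P=P,col=c['color'])
    print(n,c['world_from_camera'].round(3).tolist(),c['fx'],np.isnan(P[...,0]).mean())
print(sense())
E
```

```text
top [[-0.014, -0.992, 0.123, 0.486], [-0.999, 0.01, -0.034, 0.019], [0.032, -0.124, -0.992, 1.095], [0.0, 0.0, 0.0, 1.0]] 524.1748430157016 0.0040391156462585035
scene [[0.435, 0.764, -0.475, 0.968], [0.9, -0.377, 0.218, -0.142], [-0.013, -0.523, -0.852, 0.73], [0.0, 0.0, 0.0, 1.0]] 394.24911472706356 0.003835034013605442
{'time': 0.1, 'q': array([-1.31063077e+00,  4.91505987e-01,  1.55936969e+00,  2.05849178e-05,
        1.09168136e+00, -1.05625026e-01]), 'qvel': array([ 1.89453935e-05, -5.53756750e-04, -2.92752451e-03,  7.64268342e-04,
        1.06939671e-03, -1.00344496e-03]), 'joint_torque': array([ 3.86603191e-03, -6.19445658e+01, -2.62026376e+01, -1.15475259e-04,
        2.88228897e-03,  1.59192075e-05]), 'eef_pos': array([ 0.22351825, -0.58346797,  0.23078848]), 'tool_rot': array([ 0.58282398, -0.58237064,  0.40097946, -0.40046988]), 'wrist_force': array([-0.05635846, -0.23619909,  0.14826186]), 'ft_torque': array([-0.00540193, -0.01641127,  0.01346862]), 'grip_width': 0.0852468318682967}
```

View pics/top0.png

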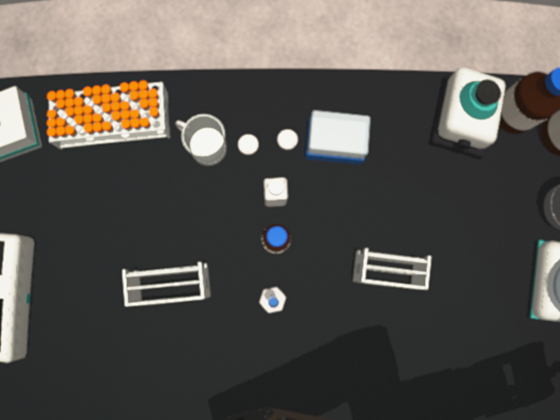

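View pics/scene0.png

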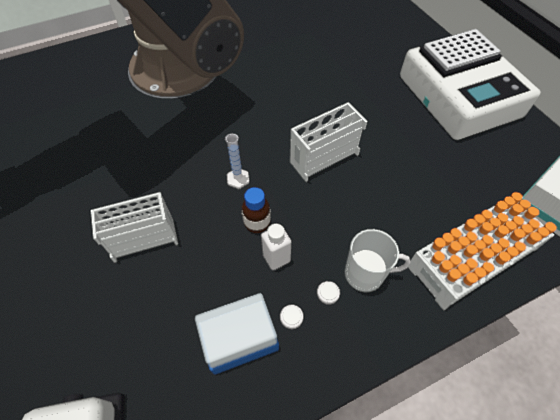

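```bash
python3 - <<'E'
from h import *
d=np.load('scene0.npz');t=np.load('top0.npz')
A=d['col'];T=t['col']
f=lambda I:cv2.resize(I,(400,300),interpolation=cv2.INTER_CUBIC)
o=np.vstack([np.hstack([f(A[95:185,275:395]),f(A[180:270,75:195])]),np.hstack([f(T[240:330,105:225]),f(T[225:315,335:455])])])
cv2.imwrite('pics/crop.png',o[...,::-1])
P=t['P'];
for n,(u0,u1,v0,v1),h in(('r50',(105,225,245,325),.112),('r15',(335,450,235,305),.104)):
    Q=P[v0:v1,u0:u1].reshape(-1,3);C=T[v0:v1,u0:u1].reshape(-1,3)
    m=(Q[:,2]>h-.012)&(Q[:,2]<h+.012)
    r=cv2.minAreaRect(Q[m,:2].astype(np.float32)*1000);print(n,m.sum(),r,cv2.boxPoints(r).round().tolist(),np.percentile(Q[m,2],[5,50,95]))
Pt=P.reshape(-1,3)
m=(P[...,2]>.008)
k,l,s,c=cv2.connectedComponentsWithStats(m.astype(np.uint8))
for i in range(1,k):
    if s[i,4]>80:
        q=P[l==i];print(s[i].tolist(),np.nanmin(q,0).round(3),np.nanmax(q,0).round(3))
E
```

```text
r50 679 ((478.478515625, 214.0010223388672), (66.9760971069336, 150.84642028808594), 4.981812477111816) [[439.0, 286.0], [452.0, 136.0], [518.0, 142.0], [505.0, 292.0]] [0.10412293 0.1108236  0.11393366]
r15 601 ((501.219482421875, -230.15130615234375), (130.58975219726562, 64.39449310302734), 82.710205078125) [[461.0, -291.0], [525.0, -299.0], [541.0, -169.0], [478.0, -161.0]] [0.09516289 0.10222954 0.10530531]
[430, 67, 130, 92, 8366] [ 0.741 -0.655  0.008] [ 0.929 -0.34   0.227]
[47, 81, 122, 68, 6513] [0.771 0.224 0.008] [0.895 0.477 0.096]
[0, 86, 41, 76, 2243] [0.747 0.512 0.008] [0.893 0.61  0.092]
[306, 111, 64, 53, 2897] [ 0.729 -0.192  0.008] [ 0.822 -0.067  0.093]
[175, 114, 51, 51, 1756] [0.726 0.098 0.008] [0.809 0.201 0.109]
[278, 130, 20, 19, 288] [ 0.762 -0.05   0.008] [ 0.803 -0.009  0.019]
[239, 135, 19, 19, 288] [0.752 0.035 0.008] [0.792 0.074 0.021]
[265, 178, 23, 28, 608] [ 0.639 -0.024  0.009] [0.684 0.02  0.12 ]
[545, 185, 15, 44, 477] [ 0.583 -0.638  0.008] [ 0.677 -0.601  0.078]
[263, 224, 28, 30, 655] [ 0.54  -0.029  0.019] [0.595 0.024 0.11 ]
[0, 234, 34, 129, 3700] [0.319 0.515 0.008] [0.579 0.562 0.1  ]
[530, 241, 30, 80, 2023] [ 0.38  -0.615  0.01 ] [ 0.555 -0.551  0.098]
[354, 249, 77, 41, 1420] [ 0.461 -0.299  0.008] [ 0.542 -0.161  0.108]
[123, 263, 87, 43, 1421] [0.44  0.136 0.008] [0.519 0.291 0.117]
[261, 288, 25, 24, 300] [ 0.421 -0.019  0.008] [0.468 0.03  0.141]
[224, 409, 106, 11, 769] [ 0.239 -0.07   0.138] [0.279 0.097 0.324]
```

View pics/crop.png

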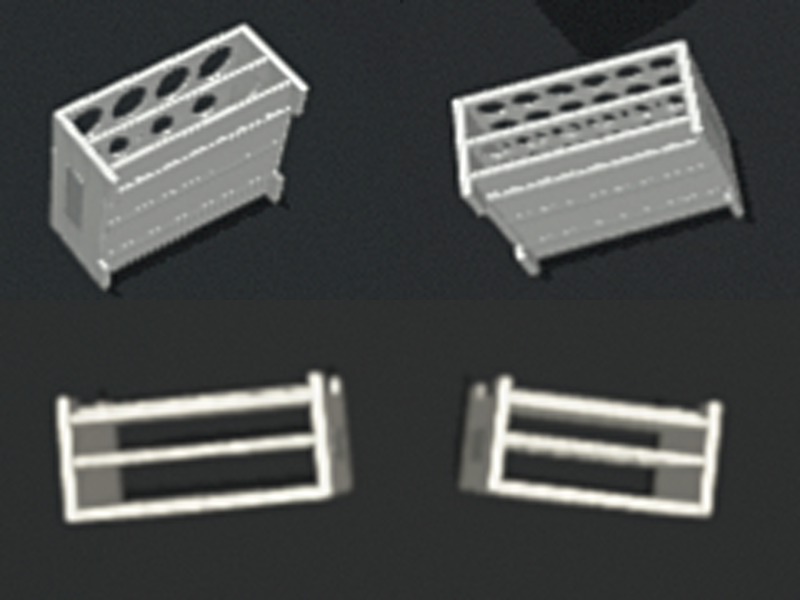

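```bash
python3 - <<'E'
from h import *
from scipy.spatial.transform import Rotation as R
s=sense();w,x,y,z=s['tool_rot'];M=R.from_quat([x,y,z,w]).as_matrix();print(M.round(3))
a=M[:,0];print('x-axis yaw',np.degrees(np.arctan2(a[1],a[0])))
E
```

```text
[[ 0.358 -0.     0.934]
 [-0.934  0.001  0.358]
 [-0.001 -1.     0.   ]]
x-axis yaw -69.04228411762067
```

>>> {"method": "move_arm", "body": {
  "rows": [
    [[5,9,0],[0,0,-1]],
    [[15,25,0],[0,0,-2]],
    [[30,51,0],[0,0,-4]],
    [[47,80,0],[0,0,-6]],
    [[64,109,0],[0,0,-8]],
    [[81,138,0],[0,0,-11]],
    [[98,167,0],[0,0,-13]],
    [[115,196,0],[0,0,-15]]
  ],
  "gripper": 0
}}

```text
time: 0.9
eef_pos: [0.3391, -0.3857, 0.2313]
tool_rot: [0.525, -0.525, 0.474, -0.474]
wrist_force: [-0.4, -0.3, 1.3]
grip_width: -0.0004
```

>>> {"method": "move_arm", "body": {
  "rows": [
    [[17,29,0],[0,0,-2]],
    [[34,58,0],[0,0,-4]],
    [[51,87,0],[0,0,-6]],
    [[68,116,0],[0,0,-8]],
    [[81,140,0],[0,0,-10]],
    [[90,156,0],[0,0,-12]],
    [[96,166,0],[0,0,-13]],
    [[96,166,0],[0,0,-13]]
  ]
}}

```text
time: 1.7
eef_pos: [0.4348, -0.2201, 0.2313]
tool_rot: [0.469, -0.469, 0.53, -0.529]
wrist_force: [0.3, -0.2, 0.2]
grip_width: -0.0002
```

>>> {"method": "move_arm", "body": {
  "rows": [
    [[0,0,-8],[0,0,0]],
    [[0,0,-28],[0,0,0]],
    [[0,0,-53],[0,0,0]],
    [[0,0,-80],[0,0,0]],
    [[0,0,-105],[0,0,0]],
    [[0,0,-122],[0,0,0]],
    [[0,0,-132],[0,0,0]],
    [[0,0,-132],[0,0,0]]
  ]
}}

```text
time: 2.5
eef_pos: [0.4338, -0.2218, 0.0982]
tool_rot: [0.468, -0.468, 0.531, -0.529]
wrist_force: [0.5, 0.2, 0.3]
grip_width: 0.0002
```

>>> {"method": "move_arm", "body": {
  "rows": [
    [[5,-1,0],[0,0,0]],
    [[10,-1,0],[0,0,0]],
    [[15,-2,0],[0,0,0]],
    [[20,-2,0],[0,0,0]],
    [[24,-3,0],[0,0,0]],
    [[28,-3,0],[0,0,0]],
    [[32,-4,0],[0,0,0]],
    [[36,-4,0],[0,0,0]]
  ]
}}

```text
time: 3.3
eef_pos: [0.4709, -0.2257, 0.0993]
tool_rot: [-0.468, 0.468, -0.53, 0.53]
wrist_force: [-1.0, -1.3, 0.9]
grip_width: -0.0003
```

```bash
python3 - <<'E'
from h import *
c=capture('scene');s=sense();print(s['eef_pos'],s['wrist_force'])
o=cv2.resize(c['color'][140:290,50:250],(800,600),interpolation=cv2.INTER_CUBIC)
cv2.imwrite('pics/p1.png',o[...,::-1])
E
```

```text
[ 0.47140238 -0.22581774  0.09935838] [0.86319636 1.15774288 0.39873447]
```

View pics/p1.png

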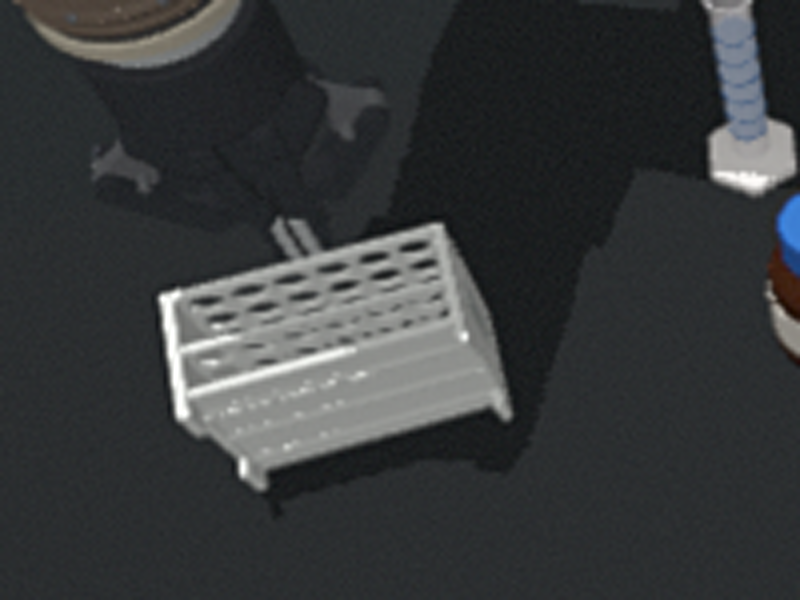

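>>> {"method": "move_arm", "body": {
  "rows": [
    [[5,-1,1],[0,0,0]],
    [[10,-1,2],[0,0,0]],
    [[15,-2,3],[0,0,0]],
    [[20,-3,4],[0,0,0]],
    [[25,-3,5],[0,0,0]],
    [[30,-4,6],[0,0,0]],
    [[34,-4,7],[0,0,0]],
    [[38,-5,8],[0,0,0]]
  ]
}}

```text
time: 4.15
eef_pos: [0.5089, -0.2306, 0.1073]
tool_rot: [0.468, -0.468, 0.53, -0.53]
wrist_force: [0.2, 0.0, -0.8]
grip_width: 0.0001
```

```bash
python3 - <<'E'
from h import *
c=capture('scene');s=sense();print(s['eef_pos'],s['wrist_force'])
o=cv2.resize(c['color'][140:290,50:250],(800,600),interpolation=cv2.INTER_CUBIC)
cv2.imwrite('pics/p2.png',o[...,::-1])
E
```

```text
[ 0.50946725 -0.23088515  0.10755368] [ 0.26396387  0.59997404 -0.26126425]
```

View pics/p2.png

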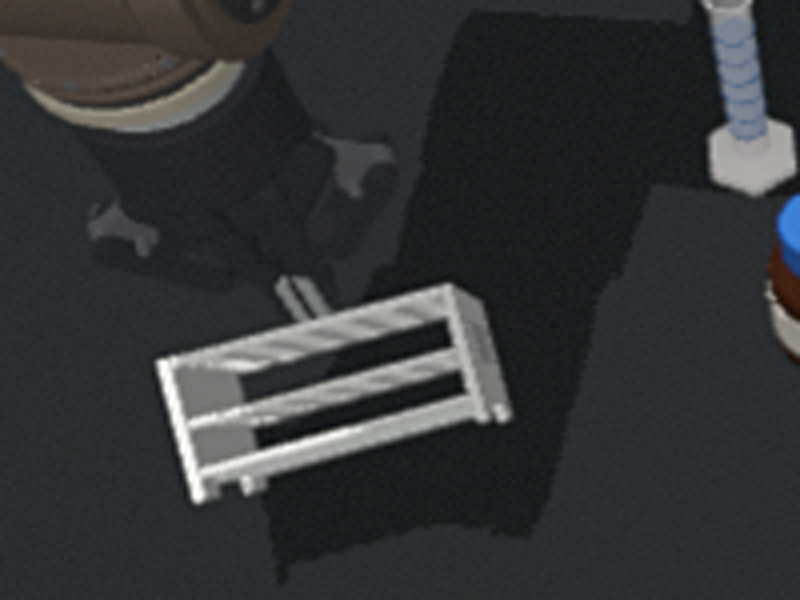

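Leaning well (feet at 255,485 and 505,410 unmoved), nearly at balance. A little further, then retreat.

>>> {"method": "move_arm", "body": {
  "rows": [
    [[3,0,1],[0,0,0]],
    [[6,-1,2],[0,0,0]],
    [[9,-1,3],[0,0,0]],
    [[12,-1,4],[0,0,0]],
    [[15,-2,5],[0,0,0]],
    [[18,-2,6],[0,0,0]],
    [[20,-2,6],[0,0,0]],
    [[20,-2,6],[0,0,0]]
  ]
}}

```text
time: 5.0
eef_pos: [0.5288, -0.2326, 0.1133]
tool_rot: [-0.468, 0.468, -0.53, 0.53]
wrist_force: [-0.3, 0.8, -0.4]
grip_width: -0.0005
```

```bash
python3 - <<'E'
from h import *
c=capture('scene');s=sense();print(s['eef_pos'],s['wrist_force'])
o=cv2.resize(c['color'][140:290,50:250],(800,600),interpolation=cv2.INTER_CUBIC)
cv2.imwrite('pics/p3.png',o[...,::-1])
E
```

```text
[ 0.52861215 -0.23258401  0.11325033] [-0.27162039  0.44928025  0.15692805]
```

View pics/p3.png

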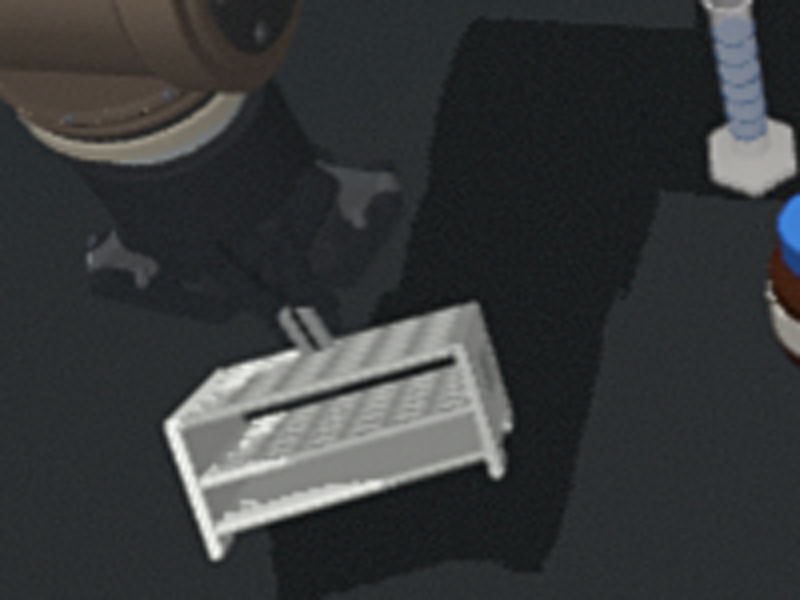

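>>> {"method": "move_arm", "body": {
  "rows": [
    [[2,0,0],[0,0,0]],
    [[2,0,0],[0,0,0]],
    [[2,0,0],[0,0,0]],
    [[0,0,5],[0,0,0]],
    [[-5,10,20],[0,0,0]],
    [[-10,30,45],[0,0,0]],
    [[-15,60,75],[0,0,2]],
    [[-20,90,105],[0,0,4]]
  ]
}}

```text
time: 5.85
eef_pos: [0.5079, -0.1419, 0.2195]
tool_rot: [0.487, -0.487, 0.513, -0.513]
wrist_force: [0.6, -0.4, 1.1]
grip_width: 0.0004
```

```bash
python3 - <<'E'
from h import *
c=capture('scene');P=cloud(c);s=sense();print(s['eef_pos'])
Q=P[140:290,50:250].reshape(-1,3);m=(Q[:,2]>.05)&(Q[:,2]<.08)&(Q[:,1]<-.12)&(Q[:,0]>.44)&(Q[:,0]<.7);print(m.sum(),cv2.minAreaRect(Q[m,:2].astype(np.float32)*1000),np.percentile(Q[m,2],[5,50,95]))
E
```

```text
[ 0.5083366  -0.13883337  0.22415767]
2069 ((585.5263671875, -242.62477111816406), (132.54446411132812, 103.36219787597656), 80.98846435546875) [0.05974117 0.06312111 0.06514181]
```

>>> {"method": "move_arm", "body": {
  "rows": [
    [[-2,12,10],[0,0,0]],
    [[-5,35,20],[0,0,1]],
    [[-10,62,25],[0,0,2]],
    [[-16,92,25],[0,0,3]],
    [[-24,122,25],[0,0,4]],
    [[-32,152,25],[0,0,5]],
    [[-40,182,25],[0,0,6]],
    [[-48,212,25],[0,0,7]]
  ]
}}

```text
time: 6.7
eef_pos: [0.4599, 0.0703, 0.2431]
tool_rot: [-0.517, 0.517, -0.483, 0.482]
wrist_force: [0.3, 0.6, -0.1]
grip_width: -0.0004
```

>>> {"method": "move_arm", "body": {
  "rows": [
    [[-9,30,0],[0,0,0]],
    [[-18,60,0],[0,0,1]],
    [[-27,88,0],[0,0,1]],
    [[-36,110,0],[0,0,1]],
    [[-43,126,0],[0,0,1]],
    [[-48,135,0],[0,0,1]],
    [[-50,138,0],[0,0,1]],
    [[-50,138,0],[0,0,1]]
  ]
}}

```text
time: 7.5
eef_pos: [0.4105, 0.2072, 0.2432]
tool_rot: [-0.521, 0.521, -0.478, 0.478]
wrist_force: [-0.1, 0.0, -0.9]
grip_width: -0.0003
```

>>> {"method": "move_arm", "body": {
  "rows": [
    [[0,0,-8],[0,0,0]],
    [[0,0,-28],[0,0,0]],
    [[0,0,-53],[0,0,0]],
    [[0,0,-80],[0,0,0]],
    [[0,0,-105],[0,0,0]],
    [[0,0,-125],[0,0,0]],
    [[0,0,-137],[0,0,0]],
    [[0,0,-137],[0,0,0]]
  ]
}}

```text
time: 8.3
eef_pos: [0.4101, 0.2064, 0.1046]
tool_rot: [-0.52, 0.522, -0.479, 0.478]
wrist_force: [-0.2, 0.8, -0.3]
grip_width: 0.0001
```

>>> {"method": "move_arm", "body": {
  "rows": [
    [[5,0,0],[0,0,0]],
    [[10,1,0],[0,0,0]],
    [[15,1,0],[0,0,0]],
    [[20,2,0],[0,0,0]],
    [[24,2,0],[0,0,0]],
    [[28,2,0],[0,0,0]],
    [[32,3,0],[0,0,0]],
    [[36,3,0],[0,0,0]]
  ]
}}

```text
time: 9.1
eef_pos: [0.4468, 0.2104, 0.1064]
tool_rot: [-0.521, 0.521, -0.478, 0.478]
wrist_force: [-1.5, 0.6, 1.5]
grip_width: 0.0001
```

```bash
python3 - <<'E'
from h import *
c=capture('scene');s=sense();print(s['eef_pos'],s['wrist_force'])
o=cv2.resize(c['color'][70:220,240:440],(800,600),interpolation=cv2.INTER_CUBIC)
cv2.imwrite('pics/p4.png',o[...,::-1])
E
```

```text
[0.44748301 0.21045884 0.10636978] [-0.1713684   0.35157775  0.73492277]
```

View pics/p4.png

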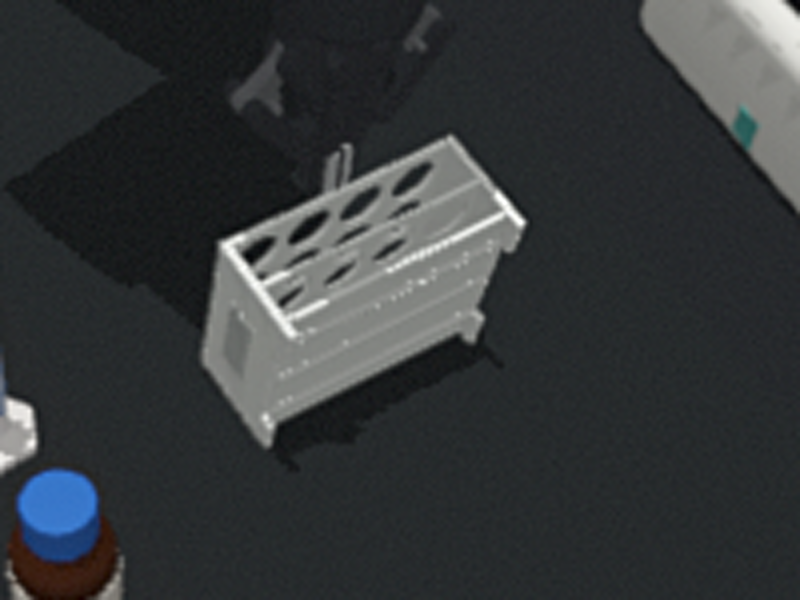

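>>> {"method": "move_arm", "body": {
  "rows": [
    [[5,0,1],[0,0,0]],
    [[10,1,2],[0,0,0]],
    [[15,1,3],[0,0,0]],
    [[20,2,4],[0,0,0]],
    [[25,2,5],[0,0,0]],
    [[30,3,6],[0,0,0]],
    [[34,3,6],[0,0,0]],
    [[38,3,6],[0,0,0]]
  ]
}}

```text
time: 9.95
eef_pos: [0.4849, 0.2134, 0.1123]
tool_rot: [0.521, -0.521, 0.478, -0.478]
wrist_force: [-0.6, 0.4, 0.2]
grip_width: 0.0002
```

>>> {"method": "move_arm", "body": {
  "rows": [
    [[3,0,1],[0,0,0]],
    [[6,1,2],[0,0,0]],
    [[9,1,2],[0,0,0]],
    [[12,1,3],[0,0,0]],
    [[15,1,4],[0,0,0]],
    [[18,2,4],[0,0,0]],
    [[21,2,4],[0,0,0]],
    [[24,2,4],[0,0,0]]
  ]
}}

```text
time: 10.75
eef_pos: [0.5088, 0.2154, 0.1163]
tool_rot: [-0.521, 0.521, -0.478, 0.478]
wrist_force: [-0.9, -0.3, 0.7]
grip_width: -0.0002
```

```bash
python3 - <<'E'
from h import *
c=capture('scene');s=sense();print(s['eef_pos'],s['wrist_force'])
o=cv2.resize(c['color'][70:220,240:440],(800,600),interpolation=cv2.INTER_CUBIC)
cv2.imwrite('pics/p5.png',o[...,::-1])
E
```

```text
[0.50923292 0.21535719 0.11631268] [0.53472817 0.18843075 0.49908924]
```

View pics/p5.png

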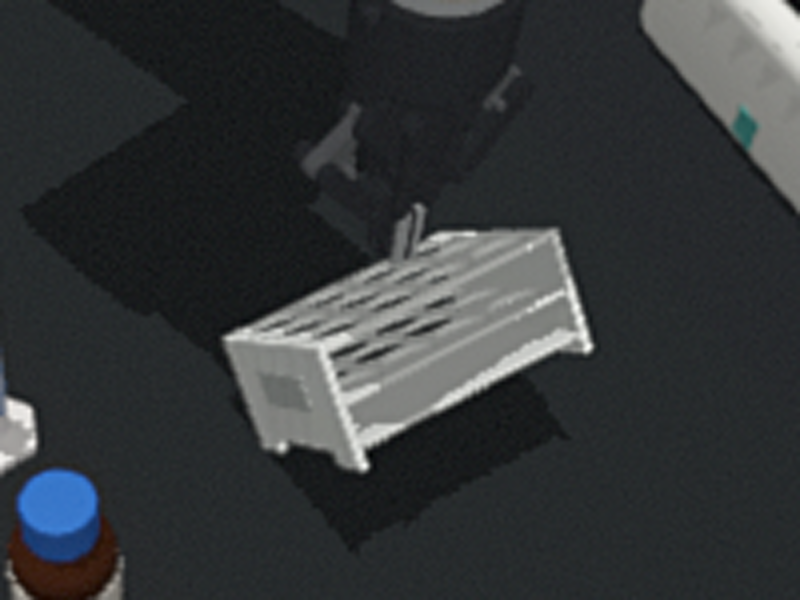

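It is falling onto its feet. Hold, then rise and move clear.

>>> {"method": "move_arm", "body": {
  "rows": [
    [[1,0,0],[0,0,0]],
    [[1,0,0],[0,0,0]],
    [[1,0,0],[0,0,0]],
    [[0,0,8],[0,0,0]],
    [[-8,0,25],[0,0,0]],
    [[-18,-5,50],[0,0,0]],
    [[-30,-10,80],[0,0,0]],
    [[-45,-15,110],[0,0,0]]
  ]
}}

```text
time: 11.6
eef_pos: [0.463, 0.2001, 0.2278]
tool_rot: [-0.521, 0.521, -0.478, 0.478]
wrist_force: [0.9, -1.3, 0.5]
grip_width: 0.0001
```

>>> {"method": "move_arm", "body": {
  "rows": [
    [[-4,-20,10],[0,0,0]],
    [[-8,-45,20],[0,0,0]],
    [[-12,-75,20],[0,0,0]],
    [[-16,-105,20],[0,0,0]],
    [[-18,-130,20],[0,0,0]],
    [[-18,-145,20],[0,0,0]],
    [[-18,-150,20],[0,0,0]],
    [[-18,-150,20],[0,0,0]]
  ]
}}

```text
time: 12.4
eef_pos: [0.4456, 0.0501, 0.2467]
tool_rot: [0.521, -0.521, 0.478, -0.478]
wrist_force: [0.3, 0.4, -0.6]
grip_width: -0.0003
```

```bash
python3 - <<'E'
from h import *
c=capture('top');save(c,'top9');P=cloud(c);print(sense()['eef_pos'])
for n,h,s in(('r50',.068,1),('r15',.064,-1)):
    Q=P.reshape(-1,3);m=(Q[:,2]>h-.012)&(Q[:,2]<h+.01)&(s*Q[:,1]>.12)&(s*Q[:,1]<.33)&(Q[:,0]>.47)&(Q[:,0]<.69)
    print(n,m.sum(),cv2.minAreaRect(Q[m,:2].astype(np.float32)*1000),np.percentile(Q[m,2],[5,50,95]))
T=np.load('top0.npz')['P']
for n,(x0,x1,y0,y1) in dict(tip=(.7,.84,-.21,-.055),jug=(.7,.83,.09,.21),c2=(.74,.82,-.053,-.0),c1=(.73,.81,.03,.08),sq=(.62,.7,-.04,.04),bot=(.52,.61,-.04,.04),cyl=(.4,.48,-.03,.04)).items():
    r=[]
    for X in(T,P):
        m=(X[...,0]>x0)&(X[...,0]<x1)&(X[...,1]>y0)&(X[...,1]<y1)&(X[...,2]>.008)&(X[...,2]<.15);r.append(X[m].mean(0).round(3))
    print(n,*r)
E
```

```text
[0.44558643 0.05056746 0.24661252]
r50 2187 ((570.1366577148438, 222.064208984375), (111.453857421875, 150.97689819335938), 5.257692813873291) [0.06418826 0.0675898  0.07080301]
r15 1778 ((587.0089721679688, -242.4207305908203), (132.209716796875, 103.58833312988281), 81.8803482055664) [0.05923252 0.06293748 0.0662553 ]
tip [ 0.769 -0.128  0.078] [ 0.768 -0.127  0.078]
jug [0.773 0.144 0.059] [0.773 0.143 0.058]
c2 [ 0.782 -0.029  0.014] [ 0.782 -0.029  0.013]
c1 [0.772 0.055 0.014] [0.772 0.055 0.014]
sq [ 0.655 -0.001  0.09 ] [ 0.655 -0.001  0.09 ]
bot [ 0.565 -0.002  0.085] [ 0.565 -0.002  0.085]
cyl [0.447 0.007 0.064] [nan nan nan]<stdin>:10: RuntimeWarning: Mean of empty slice.
  ret = um.true_divide(
```

View pics/top9.png

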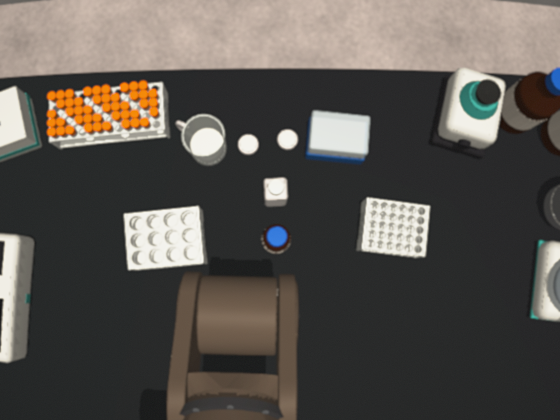

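```bash
python3 - <<'E'
from h import *
P=cloud(capture('scene'));T=np.load('scene0.npz')['P']
for X in(T,P):
    m=(X[...,0]>.4)&(X[...,0]<.48)&(X[...,1]>-.03)&(X[...,1]<.04)&(X[...,2]>.008)&(X[...,2]<.15);print(m.sum(),X[m].mean(0).round(3))
close_job()
E
```

```text
573 [0.449 0.005 0.072]
579 [0.448 0.005 0.071]
the job is handed in; nothing more can be done
```

Both racks are on their feet with their holes facing straight up, and the job is handed in after about 12.5 s of robot time. I tipped each one with the shut fingertips, pushing just below the upper edge of the hole face.

- **Racks:** the last top view puts the upper faces at about 68 mm (rack50) and 63 mm (rack15), with footprints of 151 x 111 mm and 132 x 104 mm. Both stand within about 2 mm of where a pure tip about the foot edge would put them, so they did not slide noticeably.
- **Other things:** the bottle, square bottle, jug, caps, tip box and cylinder are all within about 1 mm of where they started. The arm hid the cylinder in the last top view, so I checked it in the scene camera instead.
- **Forces:** the wrist force stayed under about 3 N at every reading. No check failed or disagreed.

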